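Set the paint turntable's dial and press its keyed spindle home

TASK

Get the model-painting turntable ready: first turn its speed dial until the pointer stands at the one long mark of the scale. Then take the spindle that carries the two white wheels out of the wooden stand, push its keyed shaft into the turntable's hub, rotating it until the key slips into the keyway, and press on against the spring until the collar sits flush on the hub; finish while still gripping the spindle and holding it pressed fully home, so that I can tighten the clamp screw. Leave the other holder in the stand, the bottle, the jar and the brush alone.

Things in the scene. Friction and masses are not known exactly. Their poses are not given: they have to be found in the camera images.
- dial_grip (a point): Speed dial, point on its vertical axis 9 mm below the top of the black grip bar. The bar is 44 mm long, 11 wide, 28 high, on a disc of 44 mm diameter, 6 mm thick, whose top is 19 mm below this point; the panel is 26 mm below it. x axis: along the bar to the end with the white pointer line; z up.
- dial (a joint): Dial angle, rad, 0 to 3.6; grows as the dial turns clockwise seen from above; stays where left (friction 0.03 N m). The scale has 13 white marks every 0.3 rad from 0 to 3.6, all short (5 mm) but one long, wide mark (13 mm), the eighth counted clockwise, at 2.1 rad. Starts between 0.7 and 1.4.
- turntable: The turntable: round grey base under a grey platter (200 mm diameter, its top 50 mm above the table), with a box 40 mm high at its -y side that carries the dial. Origin on the table, on the hub's axis, z up. The dial's axis is at x -10, y -175 mm. Nothing stands on the platter but the hub.
- hub_mouth (a point): Centre of the top of the hub, an aluminium post of 44 mm diameter, 50 mm high, in the middle of the platter, 100 mm above the table. Round bore 16 mm wide, with one keyway slot 7 mm wide reaching 14 mm from the axis, open at the top, running all the way down. z: up; x: from the bore's centre towards the keyway. Platter and hub are braked; they give only to over 1 N m.
- seat (a joint): Sprung seat in the bore: how far it is pressed down, m, from 0 (free, its top 30.5 mm below the hub's mouth) to 0.009. It pushes back with 4 N at 0 and 8.5 N at 0.0075, where the spindle's collar meets the hub; when let go it lifts the spindle again.
- spindle_grip (a point): Grasp point of the spindle: on its axis, 52 mm above the collar's underside, in a wooden block 26 mm along x, 16 mm along y, from 44 mm below to 16 mm above this point. z up the shaft; x towards the larger wheel. Grasp across y from above. 5 mm rods along x and -x, 20 mm below this point, carry white wheels of 44 mm (72 mm out on x) and 28 mm diameter (70 mm out on -x).
- spindle_collar (a point): Centre of the underside of the spindle's steel collar (46 mm diameter, 8 mm thick); axes as spindle_grip. Below it a 14 mm round shaft reaches down 38 mm, with a tapered tip. On its x side (the larger wheel's side) is the key: 5 mm wide, reaching 12 mm from the axis, from 26 mm to 2 mm below the collar.
- spindle: The spindle as a whole, about 0.2 kg, origin at the collar's underside. The lowest 12 mm of its shaft is a round pilot that enters the bore at any yaw; then the key lands on the hub's top unless it is over the keyway (within 0.1 to 0.2 rad; off its middle it may bind). Fully home, the collar's underside lies on the hub's top.
- stand: Wooden stand, 100 mm (x) by 190 mm (y) by 55 mm high, origin under its centre, with two holes 28 mm wide, 46 mm deep, 55 mm either side of the centre along y. The spindle hangs by its collar in one, upright, the other holder in the other.
- other_holder: Bystander: the other holder, a 44 mm steel collar with a thin stick, clip and grey model part, 78 mm high above the stand; no wheels. Origin at its collar's underside.
- bottle: Bystander: small upright paint bottle, 38 mm diameter, 85 mm high, origin under its centre.
- jar: Bystander: small jar, 52 mm diameter, 60 mm high, origin under its centre.
- paintbrush: Bystander: slim paint brush, 170 mm long, 10 mm wide, 8 mm high, lying on the table beyond the stand; origin under its middle, x axis along it to the bristles.

How it is judged:
On the way, in this order (a step that is already met when the one before it is completed fails the run):
1. the dial's pointer stands at the long mark while the spindle is still away from the hub (value of joint dial between 1.98 and 2.22 rad and horizontal distance between spindle_collar and hub_mouth above 0.05 m), for 0.3 s.
2. the spindle is out of the stand, its shaft above or in the hub (horizontal distance between spindle_collar and hub_mouth below 0.01 m), for 0.1 s.
3. the key is in the keyway and the collar is pressed flush on the hub (z of spindle_collar in the frame of hub_mouth between -0.004 and 0.0025 m and horizontal distance between spindle_collar and hub_mouth below 0.003 m and angle between the z axis of spindle_collar and the z axis of hub_mouth, either way round below 0.06 rad and angle between the x axis of spindle_collar and the x axis of hub_mouth, either way round below 0.25 rad and value of joint seat above 0.0055 m and contact force between the fingers and spindle above 2 N), for 0.3 s.
At the end, for the whole second after the job is handed in: Dial within 0.12 rad of the long mark (2.1 rad); collar within 2.5 mm of the hub's top and 3 mm of its axis, shaft upright to 0.06 rad, key in the keyway (yaw within 0.25 rad), seat pressed by more than 5.5 mm, spindle at rest and the fingers still bearing on it with over 2 N (all of step 3 and value of joint dial between 1.98 and 2.22 rad and linear speed of spindle below 0.01 m/s); the arm keeps its last pose, push and grip.
It fails at once if a bystander (other holder) was disturbed (moved over 30 mm) (distance of other_holder from where it was at the start of the episode above 0.03 m).
It fails at once if a bystander (bottle) was disturbed (moved over 30 mm) (distance of bottle from where it was at the start of the episode above 0.03 m).
It fails at once if a bystander (jar) was disturbed (moved over 30 mm) (distance of jar from where it was at the start of the episode above 0.03 m).
It fails at once if a bystander (paintbrush) was disturbed (moved over 30 mm) (distance of paintbrush from where it was at the start of the episode above 0.03 m).
It also fails if it takes over 54 s, if anything falls off the work surface, if the arm or the gripper's body presses on something with over 40 N, if the wrist force passes 120 N, or if a joint passes its speed limit or range.

ROBOT

A 6-joint arm with a two-finger parallel gripper is mounted at the origin on the work surface. World frame = base frame: x ahead of the robot, y to its left, z up, the work surface at z = 0. Lengths are in m, angles in rad, forces in N, time in s.
With the tool pointing down it reaches from about 0.4 to 0.925 m from the base axis. Payload 3.4 kg.
Tool frame: the origin (TCP) lies at the very end of the fingers, on their centre line; the grasp point (between the pads) lies 19 mm behind it; z points along the fingers, y is the direction in which the jaws open and shut (so a half turn about z gives the same grasp; the last joint's range is limited). The gripper opens to 85 mm and grips with 20 to 120 N. Pads are 22 mm wide; open, the fingers measure 114 mm over their backs; the gripper's body (76 mm by 85 mm) begins 54 mm behind the grasp point. The pads swing forward as they close: fully open they stand 13 mm farther back than shut.
Start: joints at [1.212, 0.307, 1.506, -0, 1.328, -0.073], TCP at [0.162, 0.552, 0.231] pointing down, gripper open.
Joint ranges: [-3.12, 3.12], [-1.05, 2.28], [0.14, 2.33], [-1.42, 4.57], [0.1, 2.73], [-2.68, 2.68]. Speed limits (rad/s): [2.57, 2.57, 3.14, 3.14, 3.14, 3.14].

INTERFACE

Orientations are given as a unit quaternion [w, x, y, z].
In Python, from station import readout, vision, ticket gives the robot as it stands. The module is installed in compiled form; this text tells all that it offers.
- The arm moves only by the tool jog_arm, never from a script. Its argument "commands" is a list of rows, each a list of 7 numbers: the shift along the tool's x, y, z in m, then the turn, a rotation vector about the tool's x, y, z in degrees, then the finger opening in m, from 0 to 0.0854. In form: [[dx, dy, dz, rx, ry, rz, gripper], ...]. A call has 1 to 20 rows; each row is the pose to reach, as a shift and turn from the pose measured when the call began, along the tool's axes at that moment; what a row does not reach only later rows make up. A row lasts 1/10 s, in which the tool goes at most 50 mm and 8.59 degrees, less where a joint would pass 70% of its speed; a pose out of reach is approached as far as the arm can. A call with a gripper value outside its range is refused whole. The fingers move at their own pace and stop on an object; "grip_force" is the grip in N (left out, the last holds). Time passes only in rows, so rows that repeat a pose let the fingers close. It gives the time, the measured TCP pose, the force and the opening at its end, in the units of the state.
- readout.get_state(): the state, without advancing time (a new reading comes with each control period).
- vision.snapshot(name): name is "scene" or "side" or "wrist"; returns a dict with "color" (384x512x3 uint8, blue, green, red), "z_map" (384x512 float32, m along the optical axis (not along the pixel's ray), 0 where there is no reading), "intrinsics" (3x3 intrinsics, pixels), "R" (3x3) and "t" (3): a world point X has camera coordinates R X + t; the wrist camera has in their place "T_tool_cam" (4x4, takes a point from camera to tool coordinates, whose origin is the TCP and whose axes are the flange's). Camera axes: x right, y down, z forward; pixel columns grow to the right and rows downward; lengths in m; the calibration is good to about 2 mm. The wrist camera is an equidistant fisheye: a pixel r from the principal point sees the ray r / f radians off the axis. A picture is of the moment at which its call begins: read the wrist's pose just before it.
- ticket.hand_in(): hands the job in, once; it reports no verdict.
The state is a dict: "time_s": time; "qpos": joint angles; "joint_vel": joint speeds; "effort": joint torques, N m; "eef_pos": TCP position; "orientation": TCP orientation; "ft_force": force on the tool from outside, world axes, zero at the start; "ft_torque": the same for the moment, N m; "width": finger opening in m.
Only numpy, scipy, OpenCV 4.12 (cv2) and the standard library are available. Lean on these libraries where they do the work, as an engineer would, in place of code of your own. Each camera call takes 0.05 s, during which the arm holds its last target. There are 200 camera calls.

## Working session

There is one attempt and no reset: what is moved stays moved. The work goes in short steps, Python scripts to look and compute and a tool call to move; the robot and the scene stay as the last step left them, time stands still between calls to the robot, and variables do not carry over. Pictures are saved under pics/ and viewed, about 8 in all and at most 12, crops included, and the job is handed in when it is done.

Besides the shell and the picture viewer there is one more tool, called after ">>>" as a command line: name --pt "numbers of a row" for each row, then --argument value for the rest. jog_arm: Moves the arm, as the interface text tells. Its arguments: {"type":"object","properties":{"commands":{"type":"array"},"grip_force":{"type":"number"}},"required":["commands"]}

```bash
ls; mkdir -p pics; cat > h.py <<'E'
import numpy as np, cv2
from station import readout, vision, ticket
from scipy.spatial.transform import Rotation as Ro
def Rt(s=None):
    s=s or readout.get_state(); q=s['orientation']; return Ro.from_quat([q[1],q[2],q[3],q[0]]).as_matrix(), np.array(s['eef_pos'])
def snap(n,f=None):
    s=readout.get_state(); d=vision.snapshot(n); d['st']=s
    if f: cv2.imwrite('pics/'+f,d['color']); np.savez('pics/'+f+'.npz',**{k:v for k,v in d.items() if k!='st'})
    return d
def cloud(d):
    "world points per pixel for scene/side"
    K=d['intrinsics'];z=d['z_map'];v,u=np.mgrid[:384,:512]
    P=np.stack([(u-K[0,2])/K[0,0]*z,(v-K[1,2])/K[1,1]*z,z],-1)
    return (P-d['t'])@d['R']
def ray(d,uv):
    "origin, dirs (world)"
    uv=np.atleast_2d(np.asarray(uv,float));K=d['intrinsics']
    a=np.stack([(uv[:,0]-K[0,2])/K[0,0],(uv[:,1]-K[1,2])/K[1,1]],-1)
    if 'T_tool_cam' in d:
        r=np.hypot(*a.T)[:,None]; D=np.hstack([a/np.maximum(r,1e-9)*np.sin(r),np.cos(r)])
        R,p=Rt(d['st']);T=d['T_tool_cam'];return R@T[:3,3]+p, D@(R@T[:3,:3]).T
    D=np.hstack([a,np.ones((len(a),1))]); return -d['R'].T@d['t'], D@d['R']
def plane(d,uv,z):
    o,D=ray(d,uv); return o+D*((z-o[2])/D[:,2])[:,None]
E
python3 - <<'E'
from h import *
s=readout.get_state();print(s)
A=snap('scene','scene.png');B=snap('side','side.png')
for d in (A,B): print(d['intrinsics'],-d['R'].T@d['t'],d['R'][2])
cv2.imwrite('pics/both.png',cv2.resize(np.vstack([A['color'],B['color']]),None,fx=.78,fy=.78,interpolation=cv2.INTER_AREA))
W=snap('wrist','w0.png');print(W['intrinsics'],W['T_tool_cam'])
E
```

```text
pics
{'time_s': 0.0, 'qpos': array([ 1.21250441e+00,  3.07535588e-01,  1.50767562e+00, -2.02813284e-05,
        1.32839038e+00, -7.34949742e-02]), 'joint_vel': array([ 9.52424796e-04, -2.79402767e-03, -8.17097416e-05,  1.57675319e-03,
        4.49514275e-04, -1.69647761e-03]), 'effort': array([ 5.09153551e-05, -4.57536972e+01, -2.51912338e+01, -3.70771822e-04,
        1.24652224e-02,  1.30549694e-05]), 'eef_pos': array([0.16133581, 0.55117459, 0.23040162]), 'orientation': array([-2.05563310e-04,  1.41915226e-01,  9.89878305e-01, -9.83254396e-04]), 'ft_force': array([-0.42045489, -0.515082  , -0.26244524]), 'ft_torque': array([-0.0270438 , -0.0119264 , -0.00063161]), 'width': 0.08571637382552559}
[[484.41021321   0.         251.88117557]
 [  0.         484.41021321 190.28343586]
 [  0.           0.           1.        ]] [1.2550944  0.54463561 0.78059225] [-0.57102199 -0.48758136 -0.66045311]
[[377.57550486   0.         264.16683386]
 [  0.         377.57550486 184.20404915]
 [  0.           0.           1.        ]] [ 0.55332551 -0.76381104  0.61783915] [ 0.09484098  0.83763376 -0.53793575]
[[297.31863964   0.         256.33646362]
 [  0.         297.31863964 193.29350851]
 [  0.           0.           1.        ]] [[ 1.50553386e-03 -9.58628700e-01 -2.84655491e-01  7.35991228e-02]
 [ 9.99998866e-01  1.43592043e-03  4.53241295e-04  2.91067567e-05]
 [-2.57474787e-05 -2.84655851e-01  9.58629775e-01 -1.41990194e-01]
 [ 0.00000000e+00  0.00000000e+00  0.00000000e+00  1.00000000e+00]]
```

View pics/scene.png

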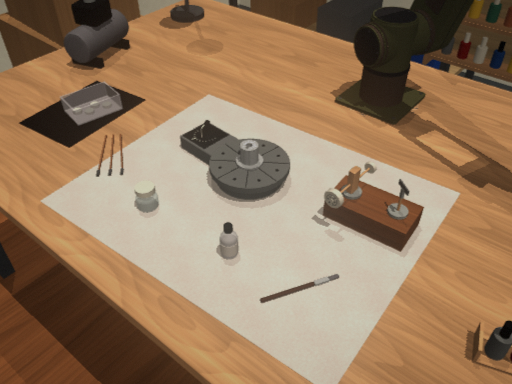

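View pics/side.png

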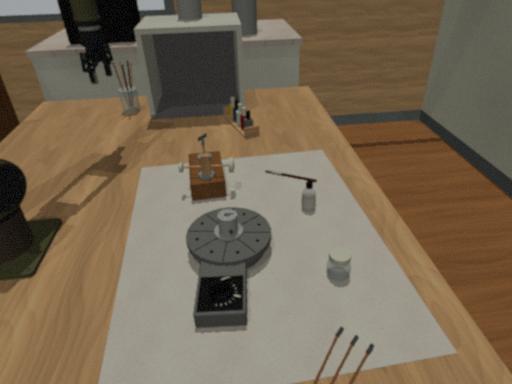

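Scene view: hub at about (249,148), dial at (206,130), spindle at (354,183) with the large wheel at (335,199), other holder at (402,200). Side view: hub at (228,214), dial panel at (222,293), spindle at (207,165), with the other holder behind it.

```bash
python3 - <<'E'
from h import *
A=dict(np.load('pics/scene.png.npz'));B=dict(np.load('pics/side.png.npz'))
ca,cb=cloud(A),cloud(B)
np.set_printoptions(precision=4,suppress=True)
for n,c,l in (('A',ca,[(249,145),(206,128),(354,175),(335,199),(369,168),(398,211),(228,228),(147,190)]),('B',cb,[(230,212),(222,293),(207,157),(230,165),(182,167),(309,182),(340,255)])):
    for u,v in l: print(n,u,v,c[v,u])
# hub top: points at z 0.09-0.11
for n,c in (('A',ca),('B',cb)):
    h=np.array([*c[:,:,:].reshape(-1,3)]);g=h[(abs(h[:,0]-ca[145,249,0])<.15)&(abs(h[:,1]-ca[145,249,1])<.15)]
    top=g[(g[:,2]>.094)&(g[:,2]<.106)];print(n,'hubtop',len(top),(top.min(0)+top.max(0))/2,np.ptp(top,0))
    pl=g[(g[:,2]>.044)&(g[:,2]<.054)];pl=pl[np.hypot(*(pl[:,:2]-ca[145,249,:2]).T)<.13];print('platter',(pl.min(0)+pl.max(0))/2,np.ptp(pl,0))
E
```

```text
A 249 145 [ 0.5351 -0.0768  0.0899]
A 206 128 [ 0.5182 -0.2401  0.0611]
A 354 175 [0.5049 0.1927 0.1165]
A 335 199 [0.5721 0.1904 0.0931]
A 369 168 [0.4275 0.1901 0.0861]
A 398 211 [0.4881 0.2985 0.0611]
A 228 228 [0.7694 0.0652 0.0821]
A 147 190 [ 0.7808 -0.1724  0.06  ]
B 230 212 [ 0.5525 -0.0624  0.0995]
B 222 293 [ 0.5243 -0.2524  0.0475]
B 207 157 [0.5012 0.1787 0.1181]
B 230 165 [0.5631 0.1645 0.095 ]
B 182 167 [0.4287 0.1807 0.0913]
B 309 182 [0.7658 0.0595 0.0844]
B 340 255 [ 0.7756 -0.1952  0.0599]
A hubtop 168 [ 0.5455 -0.0702  0.0978] [0.046  0.0454 0.0073]
platter [ 0.5444 -0.0711  0.049 ] [0.2022 0.202  0.01  ]
B hubtop 211 [ 0.546  -0.0716  0.0982] [0.0434 0.048  0.0081]
platter [ 0.5453 -0.0714  0.049 ] [0.1975 0.2002 0.0099]
```

>>> jog_arm --pt "-0.427 -0.251 0 0 0 -16.3 0.0854" --pt "-0.427 -0.251 0 0 0 -16.3 0.0854" --pt "-0.427 -0.251 0 0 0 -16.3 0.0854" --pt "-0.427 -0.251 0 0 0 -16.3 0.0854" --pt "-0.427 -0.251 0 0 0 -16.3 0.0854" --pt "-0.427 -0.251 0 0 0 -16.3 0.0854" --pt "-0.427 -0.251 0 0 0 -16.3 0.0854" --pt "-0.427 -0.251 0 0 0 -16.3 0.0854" --pt "-0.427 -0.251 0 0 0 -16.3 0.0854" --pt "-0.427 -0.251 0 0 0 -16.3 0.0854" --pt "-0.427 -0.251 0 0 0 -16.3 0.0854" --pt "-0.427 -0.251 0 0 0 -16.3 0.0854"

```text
time_s: 1.35
eef_pos: [0.5011, 0.1893, 0.2304]
orientation: [-0.001, 0.002, 1.0, -0.001]
ft_force: [0.4, 0.5, -1.3]
width: 0.0853
```

```bash
python3 - <<'E'
from h import *
s=readout.get_state();print(s['time_s'],s['qpos'],s['eef_pos'],Rt(s)[0])
W=snap('wrist','w1.png');np.save('pics/w1st.npy',s,allow_pickle=True)
E
```

```text
1.35 [ 2.82950318e-01  2.53980184e-01  1.58676867e+00 -8.76867381e-04
  1.30301527e+00 -1.28400145e+00] [0.50109362 0.18931427 0.23041489] [[-0.99999177  0.00361031 -0.00184894]
 [ 0.00361293  0.99999247 -0.00141822]
 [ 0.00184381 -0.00142488 -0.99999729]]
```

View pics/w1.png

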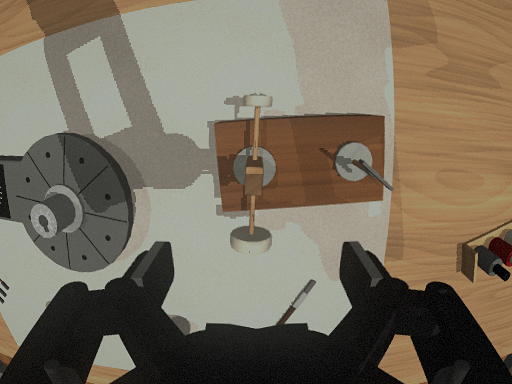

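Wrist view over the stand: big wheel at (251,240), small wheel at (258,100), block at (254,176), other holder at (353,160); hub top at about (43,215) at left, dial off the picture.

```bash
cat >> h.py <<'E'
def wcloud(d):
    v,u=np.mgrid[:384,:512]; o,D=ray(d,np.stack([u.ravel(),v.ravel()],-1))
    R,p=Rt(d['st']); ax=(R@d['T_tool_cam'][:3,:3])[:,2]; k=d['z_map'].ravel()/(D@ax)
    return (o+D*k[:,None]).reshape(384,512,3)
def load(f,st):
    d=dict(np.load('pics/'+f+'.npz')); d['st']=np.load('pics/'+st,allow_pickle=True).item(); return d
def box(c,lo,hi):
    p=c.reshape(-1,3); p=p[np.isfinite(p).all(1)]; return p[((p>=lo)&(p<=hi)).all(1)]
E
python3 - <<'E'
from h import *
np.set_printoptions(precision=4,suppress=True)
d=load('w1.png','w1st.npy');c=wcloud(d)
for u,v in [(254,162),(251,232),(257,97),(230,200),(353,160),(256,130),(252,215),(43,215)]: print(u,v,c[v,u])
A=dict(np.load('pics/scene.png.npz'));B=dict(np.load('pics/side.png.npz'))
for n,k in (('W',c),('A',cloud(A)),('B',cloud(B))):
    t=box(k,[.46,.15,.113],[.54,.23,.135]); print(n,'block',len(t),(t.min(0)+t.max(0))/2,np.ptp(t,0),np.percentile(t[:,2],95))
    r=box(k,[.40,.12,.066],[.60,.24,.11]); big=r[r[:,0]>.553]; sm=r[r[:,0]<.45]
    for w in (big,sm): print('  wheel',len(w),(w.min(0)+w.max(0))/2,np.ptp(w,0),w.mean(0))
# colour: hsv
hsv=cv2.cvtColor(d['color'],cv2.COLOR_BGR2HSV); print(hsv[162,254],hsv[180,254],hsv[130,256],hsv[145,270],hsv[97,257])
# rod line by colour rows between
for v in list(range(112,150,6))+list(range(196,224,5)):
    row=d['color'][v,240:270].astype(int); sat=row[:,2]-row[:,0]; g=row.sum(1)
    print(v,[int(x) for x in g[5:25]])
print('hub',(lambda t:((t.min(0)+t.max(0))/2,np.ptp(t,0)))(box(c,[.5,-.12,.095],[.59,-.03,.106])))
E
```

```text
254 162 [0.4777 0.1875 0.1008]
251 232 [0.5535 0.1839 0.0889]
257 97 [0.4177 0.1904 0.1001]
230 200 [0.5299 0.1597 0.053 ]
353 160 [0.4812 0.2949 0.0637]
256 130 [0.4488 0.1894 0.0888]
252 215 [0.5344 0.1851 0.0891]
43 215 [ 0.5389 -0.0757  0.0898]
W block 552 [0.4905 0.1871 0.1189] [0.0264 0.0168 0.0117] 0.12349507008513928
  wheel 967 [0.5619 0.1834 0.0878] [0.0168 0.0434 0.0432] [0.5588 0.1834 0.0966]
  wheel 466 [0.4317 0.1904 0.0936] [0.0365 0.0263 0.017 ] [0.4253 0.1902 0.0943]
A block 87 [0.4939 0.1859 0.1186] [0.029  0.0178 0.0107] 0.12256864824875881
  wheel 297 [0.5661 0.1827 0.0881] [0.0205 0.0427 0.042 ] [0.5698 0.1846 0.0914]
  wheel 115 [0.4319 0.1903 0.0851] [0.0323 0.027  0.0306] [0.4277 0.1912 0.0887]
B block 53 [0.4941 0.1846 0.1182] [0.0256 0.018  0.0099] 0.12290224811110345
  wheel 89 [0.565  0.1736 0.0893] [0.0203 0.0351 0.0377] [0.566  0.1684 0.0936]
  wheel 55 [0.4318 0.1862 0.0874] [0.0314 0.0235 0.0248] [0.4267 0.1831 0.0887]
[ 12 117  74] [ 14 113 113] [ 18 108 166] [ 13 140 118] [ 38  22 174]
112 [487, 496, 492, 491, 493, 484, 498, 503, 495, 413, 307, 393, 
[... 673 characters left out ...]
 [170, 198, 241, 240, 236, 234, 346, 389, 399, 368, 262, 238, 214, 212, 219, 209, 205, 210, 231, 243]
201 [163, 177, 242, 232, 233, 244, 359, 389, 394, 356, 203, 204, 216, 215, 205, 218, 209, 216, 207, 214]
206 [172, 186, 216, 230, 208, 229, 327, 374, 358, 327, 180, 234, 208, 225, 225, 222, 221, 216, 220, 212]
211 [367, 378, 385, 373, 356, 262, 339, 367, 349, 372, 520, 519, 483, 483, 482, 467, 473, 474, 483, 479]
216 [500, 394, 404, 410, 396, 288, 344, 301, 248, 360, 484, 470, 468, 469, 466, 476, 471, 486, 454, 460]
221 [495, 500, 497, 496, 313, 309, 360, 365, 271, 430, 479, 471, 461, 463, 457, 461, 452, 458, 462, 453]
hub (array([ 0.5424, -0.0687,  0.0982]), array([0.0443, 0.0458, 0.0065]))
```

>>> jog_arm --pt "-0.025 -0.434 0.01 0 0 0 0.0854" --pt "-0.025 -0.434 0.01 0 0 0 0.0854" --pt "-0.025 -0.434 0.01 0 0 0 0.0854" --pt "-0.025 -0.434 0.01 0 0 0 0.0854" --pt "-0.025 -0.434 0.01 0 0 0 0.0854" --pt "-0.025 -0.434 0.01 0 0 0 0.0854" --pt "-0.025 -0.434 0.01 0 0 0 0.0854" --pt "-0.025 -0.434 0.01 0 0 0 0.0854" --pt "-0.025 -0.434 0.01 0 0 0 0.0854" --pt "-0.025 -0.434 0.01 0 0 0 0.0854" --pt "-0.025 -0.434 0.01 0 0 0 0.0854" --pt "-0.025 -0.434 0.01 0 0 0 0.0854"

```text
time_s: 2.6
eef_pos: [0.5242, -0.2414, 0.2208]
orientation: [-0.002, -0.0, 1.0, 0.0]
ft_force: [0.3, 0.2, 0.3]
width: 0.0857
```

```bash
python3 - <<'E'
from h import *
np.set_printoptions(precision=4,suppress=True)
s=readout.get_state();print(s['time_s'],s['qpos'],s['eef_pos'])
W=snap('wrist','w2.png');np.save('pics/w2st.npy',s,allow_pickle=True)
c=wcloud(W)
t=box(c,[.5,-.12,.095],[.59,-.03,.106]);print('hub',(t.min(0)+t.max(0))/2,np.ptp(t,0))
t=box(c,[.46,-.3,.066],[.58,-.2,.085]);print('bar',len(t),(t.min(0)+t.max(0))/2,np.ptp(t,0),np.percentile(t[:,2],95))
im=W['color'];a=cv2.resize(im[110:250,180:320],None,fx=4,fy=4,interpolation=cv2.INTER_CUBIC)
cv2.imwrite('pics/v2.png',np.vstack([np.hstack([cv2.resize(im,(512,384))[:,200:440],np.zeros((384,0,3),np.uint8)])]))
# combined: dial crop x3 and hub crop x3
def crop(u,v,w,h,f): return cv2.resize(im[v:v+h,u:u+w],None,fx=f,fy=f,interpolation=cv2.INTER_CUBIC)
cv2.imwrite('pics/v2.png',crop(190,100,260,190,3)); 
E
```

```text
2.6 [-0.5039  0.3192  1.5154 -0.0015  1.3097 -2.0747] [ 0.5242 -0.2414  0.2208]
hub [ 0.5419 -0.0695  0.0981] [0.044  0.0456 0.0061]
bar 497 [ 0.5186 -0.2426  0.0714] [0.044  0.0234 0.0105] 0.0755216252253089
```

View pics/v2.png

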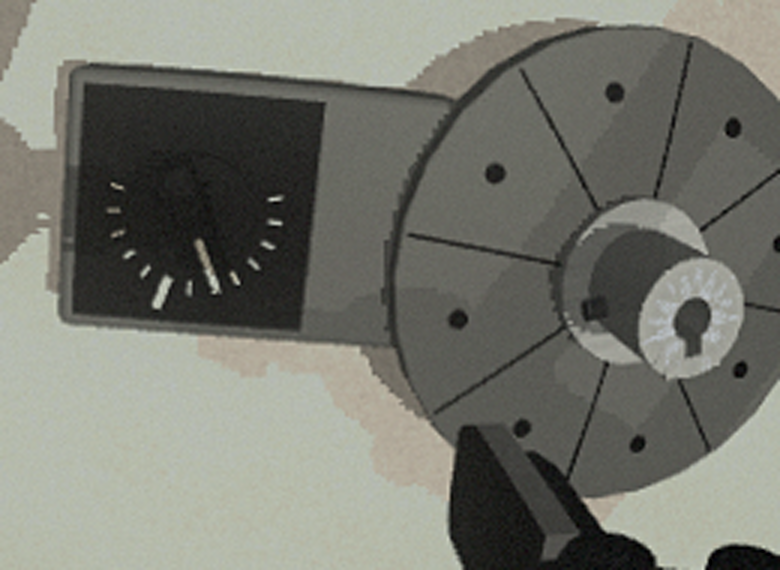

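Wrist view over the dial (3x crop from (190,100)): dial axis near crop (190,205), pointer line from (198,240) to (215,290), long mark at (162,292), mark 0 at (277,198). Hub bore at (692,318) with the keyway pointing down the picture (695,350), so about world +x.

```bash
python3 - <<'E'
from h import *
from scipy.optimize import least_squares
np.set_printoptions(precision=4,suppress=True)
d=load('w2.png','w2st.npy');c=wcloud(d)
im=d['color'];g=cv2.cvtColor(im,cv2.COLOR_BGR2GRAY)
up=4; G=cv2.resize(g,None,fx=up,fy=up,interpolation=cv2.INTER_CUBIC)
def full(x,y): return (x+.5)/up-.5,(y+.5)/up-.5
pan=box(c,[.45,-.32,.03],[.6,-.2,.045]);print('panel z',np.median(pan[:,2]))
x0,y0,x1,y1=[int(t*up) for t in (190+95/3,100+170/3,190+297/3,100+320/3)]
m=((G[y0:y1,x0:x1]>100)*255).astype(np.uint8)
n,l,st,ce=cv2.connectedComponentsWithStats(m)
P=[]
for i in range(1,n):
    if st[i,4]<25: continue
    ys,xs=np.where(l==i); uv=np.stack(full(xs+x0,ys+y0),-1); w=plane(d,uv,.0405); wt=plane(d,uv,.0750)
    ctr=w.mean(0)[:2]; e=np.linalg.svd((w-w.mean(0))[:,:2],full_matrices=False); 
    et=np.linalg.svd((wt-wt.mean(0))[:,:2],full_matrices=False)
    print(i,st[i,4],uv.mean(0),ctr,'len',e[1]/np.sqrt(len(w))*3.46,'dir',np.degrees(np.arctan2(e[2][0,1],e[2][0,0])),'top',wt.mean(0)[:2],np.degrees(np.arctan2(et[2][0,1],et[2][0,0])))
# hub bore
u0,v0,w0,h0=190+630//3,100+250//3,45,48
sub=G[v0*up:(v0+h0)*up,u0*up:(u0+w0)*up]
zt=np.percentile(box(c,[.5,-.12,.095],[.59,-.03,.106])[:,2],80);print('hub z',zt)
m=((sub<85)*255).astype(np.uint8);n,l,st,ce=cv2.connectedComponentsWithStats(m)
for i in range(1,n):
    if st[i,4]<200: continue
    ys,xs=np.where(l==i); w=plane(d,np.stack(full(xs+u0*up,ys+v0*up),-1),.0995)[:,:2]
    print(i,st[i],w.mean(0),w.min(0),w.max(0))
cv2.imwrite('pics/hubm.png',np.hstack([sub,m]))
E
```

```text
panel z 0.04000758050527675
1 68 [228.4706 161.6176] [ 0.5094 -0.2717] len [0.0044 0.0012] dir -111.43251717844878 top [ 0.5031 -0.2684] -111.43251717844873
2 98 [281.273  165.8495] [ 0.514  -0.2134] len [0.0048 0.0016] dir 97.19194602264072 top [ 0.5073 -0.2164] 97.19194602264066
3 53 [227.4693 169.7429] [ 0.5185 -0.273 ] len [0.0037 0.0011] dir 89.12577327333968 top [ 0.5113 -0.2696] 89.12577327334031
4 108 [281.2407 173.7593] [ 0.523  -0.2132] len [0.0048 0.0017] dir 81.46688046431434 top [ 0.5153 -0.2162] 81.46688046431372
5 27 [229.838  177.0602] [ 0.5269 -0.2705] len [0.0017 0.0012] dir 98.55167150806244 top [ 0.5188 -0.2674] 98.55167150806459
6 32 [227.8516 177.7891] [ 0.5277 -0.2728] len [0.002  0.0012] dir -61.80946875046029 top [ 0.5195 -0.2694] -61.8094687504604
7 701 [258.9085 188.8044] [ 0.5405 -0.238 ] len [0.0214 0.0028] dir 19.65048153631487 top [ 0.5309 -0.2383] 19.650481536314874
8 110 [278.8205 181.35  ] [ 0.5317 -0.2158] len [0.0047 0.0019] dir -115.72204596574828 top [ 0.5231 -0.2185] -115.72204596574825
9 99 [232.5215 184.3068] [ 0.5353 -0.2677] len [0.0042 0.00
[... 564 characters left out ...]
.08757684628797
14 109 [252.7053 195.6044] [ 0.5485 -0.245 ] len [0.0051 0.0017] dir -2.5599243062681523 top [ 0.5381 -0.2446] -2.5599243062682215
15 35 [224.6893 205.8536] [ 0.5609 -0.2773] len [0.0097 0.0003] dir 89.57157985114894 top [ 0.5491 -0.2734] 89.57157985114858
hub z 0.09986823592272467
1 [   0    0  107  148 4269] [ 0.5276 -0.0897] [ 0.5168 -0.0989] [ 0.5564 -0.0661]
7 [138  55  42  81 535] [ 0.5403 -0.0442] [ 0.5314 -0.0487] [ 0.5541 -0.0372]
9 [  59   66   48   77 2410] [ 0.5436 -0.069 ] [ 0.5344 -0.077 ] [ 0.5556 -0.0618]
20 [133 146  27  29 536] [ 0.5618 -0.0436] [ 0.5574 -0.048 ] [ 0.5655 -0.0392]
30 [ 62 173  27  19 240] [ 0.5666 -0.0682] [ 0.5643 -0.0716] [ 0.5698 -0.0629]
```

```bash
python3 - <<'E'
from h import *
from scipy.optimize import least_squares
np.set_printoptions(precision=4,suppress=True)
d=load('w2.png','w2st.npy');c=wcloud(d)
M=np.array([[.5094,-.2717],[.514,-.2134],[.5185,-.273],[.523,-.2132],[.5317,-.2158],[.5353,-.2677],[.539,-.221],[.5419,-.2616],[.5446,-.2279],[.5485,-.245]])
r=least_squares(lambda q:np.hypot(M[:,0]-q[0],M[:,1]-q[1])-q[2],[.52,-.24,.03]);print(r.x,abs(r.fun).max())
ax=r.x[:2];L=np.array([.5502,-.2554])-ax;print('long',np.degrees(np.arctan2(L[1],L[0])),'marks',np.degrees(np.arctan2(M[:,1]-ax[1],M[:,0]-ax[0])))
t=box(c,[.46,-.3,.0715],[.58,-.2,.085]);e=np.linalg.svd((t-t.mean(0))[:,:2],full_matrices=False)[2][0]
rc=cv2.minAreaRect((t[:,:2]*1e4).astype(np.float32));print('bar',len(t),t.mean(0),np.degrees(np.arctan2(e[1],e[0])),rc)
pp=plane(d,[[190+198/3,100+240/3],[190+209/3,100+276/3]],.0752);q=pp[1]-pp[0];print('pointer',pp,np.degrees(np.arctan2(q[1],q[0])))
G=cv2.cvtColor(d['color'],cv2.COLOR_BGR2GRAY)
kp=plane(d,[[190+692/3,100+316/3],[190+695/3,100+352/3]],.1);q=kp[1]-kp[0];print('key',kp,np.degrees(np.arctan2(q[1],q[0])))
E
```

```text
[ 0.5185 -0.2429  0.03  ] 0.0001794320564370809
long -21.465649121767004 marks [-107.5285   98.6397  -89.9751   81.3682   64.0325  -55.8328   46.9119
  -38.5697   29.9233   -3.9457]
bar 474 [ 0.5179 -0.2428  0.0742] 20.17027734487854 ((5187.734375, -2426.925048828125), (449.776123046875, 111.14598846435547), 20.091205596923828)
pointer [[ 0.5217 -0.2413  0.0752]
 [ 0.5342 -0.2376  0.0752]] 16.627784661571848
key [[ 0.541  -0.0695  0.1   ]
 [ 0.5545 -0.0655  0.1   ]] 16.588133793385428
```

Dial axis (0.5185,-0.2429), bar at 20.1°, long mark at -21.5°, so the dial needs 41.6° clockwise. I'll grasp the bar now.

>>> jog_arm --pt "0.005 -0.0015 0.08 0 0 -20.1 0.05" --pt "0.005 -0.0015 0.08 0 0 -20.1 0.05" --pt "0.005 -0.0015 0.08 0 0 -20.1 0.05" --pt "0.005 -0.0015 0.12 0 0 -20.1 0.05" --pt "0.005 -0.0015 0.15 0 0 -20.1 0.05" --pt "0.005 -0.0015 0.165 0 0 -20.1 0.05" --pt "0.005 -0.0015 0.165 0 0 -20.1 0.05" --pt "0.005 -0.0015 0.165 0 0 -20.1 0.03" --pt "0.005 -0.0015 0.165 0 0 -20.1 0.005" --pt "0.005 -0.0015 0.165 0 0 -20.1 0.005" --pt "0.005 -0.0015 0.165 0 0 -20.1 0.005" --pt "0.005 -0.0015 0.165 0 0 -20.1 0.005" --pt "0.005 -0.0015 0.165 0 0 -20.1 0.005" --pt "0.005 -0.0015 0.165 0 0 -20.1 0.005" --grip_force 50

```text
time_s: 4.05
eef_pos: [0.52, -0.2432, 0.0576]
orientation: [-0.0, -0.175, 0.985, -0.001]
ft_force: [-0.1, 1.9, 6.1]
width: 0.0098
```

>>> jog_arm --pt "0 0 0 0 0 8 0.005" --pt "0 0 0 0 0 16 0.005" --pt "0 0 0 0 0 24 0.005" --pt "0 0 0 0 0 32 0.005" --pt "0 0 0 0 0 40 0.005" --pt "0 0 0 0 0 42 0.005" --pt "0 0 0 0 0 42 0.005" --pt "0 0 0 0 0 42 0.005" --pt "0 0 0 0 0 42 0.005"

```text
time_s: 4.95
eef_pos: [0.52, -0.2435, 0.0577]
orientation: [0.0, 0.189, 0.982, -0.001]
ft_force: [0.2, -1.1, -2.4]
width: 0.0095
```

```bash
python3 - <<'E'
from h import *
R,p=Rt();print(R,p,readout.get_state()['qpos'],np.degrees(np.arctan2(-R[1,0],-R[0,0])))
E
```

```text
[[-9.28265080e-01  3.71919092e-01  3.59329742e-04]
 [ 3.71918170e-01  9.28264257e-01 -1.53103646e-03]
 [-9.02974646e-04 -1.28756642e-03 -9.99998763e-01]] [ 0.51997486 -0.24348265  0.05767158] [-5.10746800e-01  4.85547845e-01  1.72052363e+00 -1.44228054e-03
  9.34459792e-01 -1.69961135e+00] -21.833973870760065
```

>>> jog_arm --pt "0 0 0 0 0 0 0.05" --pt "0 0 0 0 0 0 0.05" --pt "0 0 0 0 0 0 0.05" --pt "0 0 -0.05 0 0 0 0.05" --pt "0 0 -0.1 0 0 0 0.0854" --pt "0.024 0.087 -0.18 0 0 -21.8 0.0854" --pt "0.024 0.087 -0.18 0 0 -21.8 0.0854" --pt "0.024 0.087 -0.18 0 0 -21.8 0.0854" --pt "0.024 0.087 -0.18 0 0 -21.8 0.0854" --pt "0.024 0.087 -0.18 0 0 -21.8 0.0854"

```text
time_s: 5.95
eef_pos: [0.5299, -0.1534, 0.2376]
orientation: [0.0, 0.001, 1.0, -0.001]
ft_force: [-0.3, -0.2, -0.0]
width: 0.0852
```

```bash
python3 - <<'E'
from h import *
np.set_printoptions(precision=4,suppress=True)
s=readout.get_state();print(s['time_s'],s['qpos'],s['eef_pos'],Rt(s)[0])
W=snap('wrist','w3.png');np.save('pics/w3st.npy',s,allow_pickle=True)
c=wcloud(W);im=W['color']
t=box(c,[.5,-.12,.095],[.59,-.03,.106]);print('hub',(t.min(0)+t.max(0))/2,np.ptp(t,0))
t=box(c,[.46,-.3,.0715],[.58,-.2,.085]);rc=cv2.minAreaRect((t[:,:2]*1e4).astype(np.float32));print(rc)
e=np.linalg.svd((t-t.mean(0))[:,:2],full_matrices=False)[2][0];print('bar',np.degrees(np.arctan(e[1]/e[0])))
cv2.imwrite('pics/v3.png',cv2.resize(im[90:240,130:330],None,fx=4,fy=4,interpolation=cv2.INTER_CUBIC))
E
```

```text
5.95 [-0.3572  0.2687  1.5462 -0.0019  1.3251 -1.9265] [ 0.5299 -0.1534  0.2376] [[-1.      0.001   0.0008]
 [ 0.001   1.     -0.0023]
 [-0.0008 -0.0023 -1.    ]]
hub [ 0.5421 -0.0694  0.0982] [0.0452 0.0443 0.0063]
((5189.43359375, -2426.419189453125), (109.06468963623047, 443.0546569824219), 67.24881744384766)
bar -22.40630110434736
```

View pics/v3.png

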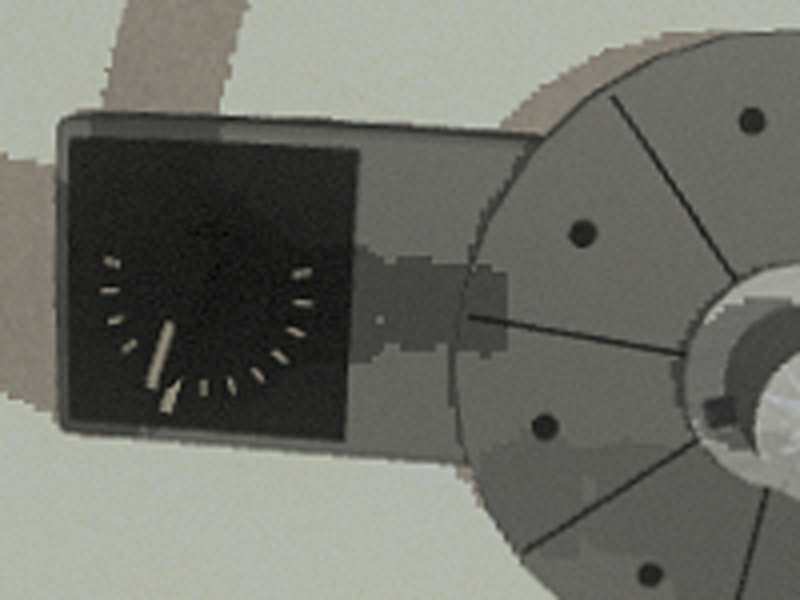

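Dial view (4x crop from (130,90)): pointer line (160,355) lies in line with the long mark (172,395); bar measures -22.4° vs. mark -21.5°, so the dial is set. Now a straight look down at the keyway on the way.

>>> jog_arm --pt "-0.068 0.084 0.02 0 0 0 0.0854" --pt "-0.068 0.084 0.02 0 0 0 0.0854" --pt "-0.068 0.084 0.02 0 0 0 0.0854" --pt "-0.068 0.084 0.02 0 0 0 0.0854" --pt "-0.068 0.084 0.02 0 0 0 0.0854"

```text
time_s: 6.5
eef_pos: [0.5964, -0.071, 0.2152]
orientation: [-0.002, 0.001, 1.0, -0.001]
ft_force: [-0.4, -0.6, 0.6]
width: 0.0855
```

```bash
cat >> h.py <<'E'
def wproj(d,X):
    R,p=Rt(d['st']);T=d['T_tool_cam'];c=((np.atleast_2d(X)-p)@R-T[:3,3])@T[:3,:3];K=d['intrinsics']
    r=np.hypot(c[:,0],c[:,1]);th=np.arctan2(r,c[:,2]);k=th/np.maximum(r,1e-9)
    return np.stack([K[0,0]*k*c[:,0]+K[0,2],K[1,1]*k*c[:,1]+K[1,2]],-1)
def ortho(d,cx,cy,z,half,n=400):
    "top-down rectified patch: row->+x, col->+y"
    a=np.linspace(-half,half,n);X,Y=np.meshgrid(cx+a,cy+a,indexing='ij')
    uv=wproj(d,np.stack([X.ravel(),Y.ravel(),np.full(X.size,z)],-1)).astype(np.float32).reshape(n,n,2)
    return cv2.remap(d['color'],uv[...,0],uv[...,1],cv2.INTER_CUBIC)
E
python3 - <<'E'
from h import *
np.set_printoptions(precision=4,suppress=True)
s=readout.get_state();print(s['time_s'],s['eef_pos'])
W=snap('wrist','w4.png');np.save('pics/w4st.npy',s,allow_pickle=True)
c=wcloud(W);t=box(c,[.5,-.12,.0985],[.59,-.03,.103]);C=(t.min(0)+t.max(0))/2;print('hub',C,np.ptp(t,0),np.median(t[:,2]))
o=[]
for f,st in (('w4.png','w4st.npy'),('w2.png','w2st.npy')):
    d=load(f,st);g=ortho(d,.5424,-.0695,.1,.028);o.append(g)
cv2.imwrite('pics/v4.png',np.hstack(o))
E
```

```text
6.5 [ 0.5964 -0.071   0.2152]
hub [ 0.5421 -0.0697  0.1001] [0.0438 0.0442 0.0032] 0.09946662425961206
```

View pics/v4.png

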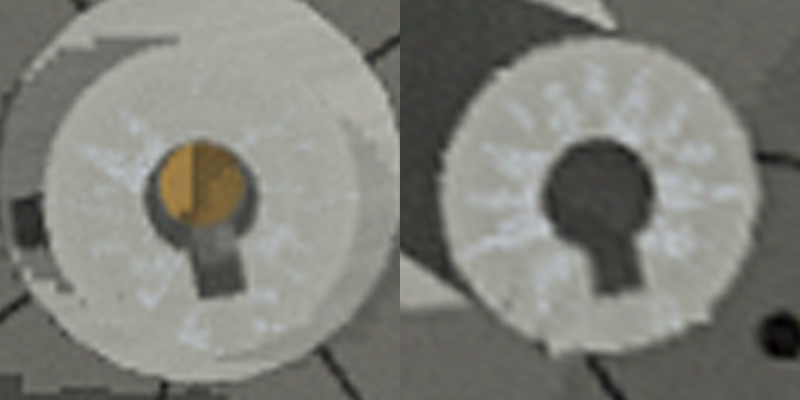

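Rectified hub views (7.14 px/mm): bore centre at (202,197) left and (198,195) right, slot end at (221,297) and (219,295), so hub axis ≈ (0.5420,-0.0694), keyway at about +11°. Now over to the spindle for a look from above.

>>> jog_arm --pt "0.044 0.258 0 0 0 0 0.0854" --pt "0.044 0.258 0 0 0 0 0.0854" --pt "0.044 0.258 0 0 0 0 0.0854" --pt "0.044 0.258 0 0 0 0 0.0854" --pt "0.044 0.258 0 0 0 0 0.0854" --pt "0.044 0.258 0 0 0 0 0.0854" --pt "0.044 0.258 0 0 0 0 0.0854" --pt "0.044 0.258 0 0 0 0 0.0854"

```text
time_s: 7.35
eef_pos: [0.5533, 0.185, 0.2156]
orientation: [-0.001, 0.002, 1.0, -0.002]
ft_force: [0.4, -0.2, -0.2]
width: 0.0854
```

```bash
python3 - <<'E'
from h import *
np.set_printoptions(precision=4,suppress=True)
s=readout.get_state();print(s['time_s'],s['eef_pos'],Rt(s)[0])
W=snap('wrist','w5.png');np.save('pics/w5st.npy',s,allow_pickle=True)
c=wcloud(W)
t=box(c,[.46,.15,.119],[.53,.23,.13]);rc=cv2.minAreaRect((t[:,:2]*1e4).astype(np.float32));print('block top',len(t),t.mean(0),np.ptp(t,0),rc)
r=box(c,[.40,.15,.066],[.60,.22,.112])
for w in (r[r[:,0]>.553],r[r[:,0]<.435]): print('wheel',(w.min(0)+w.max(0))/2,np.ptp(w,0))
t=box(c,[.455,.15,.0605],[.53,.23,.0655]);print('collar',len(t),(t.min(0)+t.max(0))/2,np.ptp(t,0))
cv2.imwrite('pics/v5.png',np.hstack([ortho(W,.492,.187,.123,.03),ortho(W,.492,.187,.0875,.09)]))
E
```

```text
7.35 [0.5533 0.185  0.2156] [[-1.      0.0042 -0.0028]
 [ 0.0042  1.     -0.0034]
 [ 0.0028 -0.0034 -1.    ]]
block top 655 [0.4902 0.187  0.1222] [0.0257 0.0167 0.005 ] ((4902.31201171875, 1871.2908935546875), (162.27308654785156, 257.3358459472656), 86.93782043457031)
wheel [0.5619 0.1834 0.0882] [0.0178 0.0428 0.0434]
wheel [0.4249 0.1904 0.0888] [0.0197 0.0269 0.026 ]
collar 908 [0.4899 0.1863 0.0626] [0.044  0.0445 0.0042]
```

View pics/v5.png

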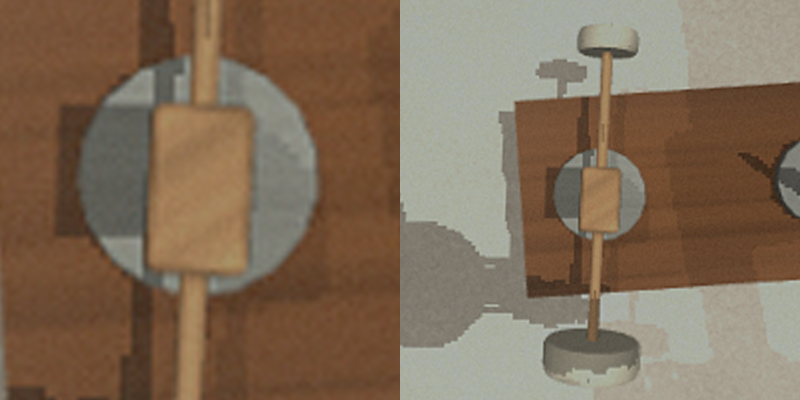

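Rectified view: block top centre at (202,188) of the left patch and collar concentric; block top (0.4902,0.1871,0.123), yaw -3.06°. Descending and grasping.

>>> jog_arm --pt "0.063 0.0025 0 0 0 2.8 0.0854" --pt "0.063 0.0025 0 0 0 2.8 0.0854" --pt "0.063 0.0025 0 0 0 2.8 0.0854" --pt "0.063 0.0025 0.04 0 0 2.8 0.06" --pt "0.063 0.0025 0.08 0 0 2.8 0.05" --pt "0.063 0.0025 0.11 0 0 2.8 0.05" --pt "0.063 0.0025 0.128 0 0 2.8 0.05" --pt "0.063 0.0025 0.128 0 0 2.8 0.05" --pt "0.063 0.0025 0.128 0 0 2.8 0.05" --pt "0.063 0.0025 0.128 0 0 2.8 0.03" --pt "0.063 0.0025 0.128 0 0 2.8 0.005" --pt "0.063 0.0025 0.128 0 0 2.8 0.005" --pt "0.063 0.0025 0.128 0 0 2.8 0.005" --pt "0.063 0.0025 0.128 0 0 2.8 0.005" --pt "0.063 0.0025 0.128 0 0 2.8 0.005" --pt "0.063 0.0025 0.128 0 0 2.8 0.005" --grip_force 80

```text
time_s: 9.0
eef_pos: [0.4914, 0.1873, 0.0891]
orientation: [0.0, 0.027, 1.0, -0.001]
ft_force: [0.1, -1.1, 5.8]
width: 0.0152
```

```bash
python3 - <<'E'
from h import *
np.set_printoptions(precision=4,suppress=True)
s=readout.get_state();R,p=Rt(s);print(s['time_s'],p,R,s['ft_force'],s['width'])
E
```

```text
9.0 [0.4914 0.1873 0.0891] [[-0.9986  0.0537  0.0003]
 [ 0.0537  0.9986 -0.0027]
 [-0.0005 -0.0027 -1.    ]] [ 0.0685 -1.1182  5.8174] 0.015201350460861103
```

>>> jog_arm --pt "0 0 -0.03 0 0 0 0.005" --pt "0 0 -0.06 0 0 0 0.005" --pt "0 0 -0.1 0 0 0 0.005" --pt "0 0 -0.126 0 0 0 0.005" --pt "0 0 -0.126 0 0 0 0.005" --pt "-0.01 -0.04 -0.126 0 0 -3 0.005" --pt "-0.02 -0.08 -0.126 0 0 -6 0.005" --pt "-0.03 -0.12 -0.126 0 0 -9 0.005" --pt "-0.04 -0.16 -0.126 0 0 -12 0.005" --pt "-0.05 -0.2 -0.126 0 0 -14.1 0.005" --pt "-0.06 -0.24 -0.126 0 0 -14.1 0.005" --pt "-0.0657 -0.2535 -0.126 0 0 -14.1 0.005" --pt "-0.0657 -0.2535 -0.126 0 0 -14.1 0.005" --pt "-0.0657 -0.2535 -0.126 0 0 -14.1 0.005" --pt "-0.0657 -0.2535 -0.126 0 0 -14.1 0.005"

```text
time_s: 10.5
eef_pos: [0.5425, -0.0675, 0.2151]
orientation: [-0.001, -0.097, 0.995, -0.001]
ft_force: [0.2, 0.3, -2.3]
width: 0.0153
```

```bash
python3 - <<'E'
from h import *
np.set_printoptions(precision=4,suppress=True)
s=readout.get_state();R,p=Rt(s);print(s['time_s'],p,R,s['ft_force'],s['width'])
A=snap('scene','s6.png');B=snap('side','d6.png');W=snap('wrist','w6.png');np.save('pics/w6st.npy',s,allow_pickle=True)
zc=p[2]-.0341; print('collar expected z',zc)
for n,c in (('A',cloud(A)),('B',cloud(B)),('W',wcloud(W))):
    x,y=.542,-.0694
    t=box(c,[x-.04,y-.04,zc-.003],[x+.04,y+.04,zc+.011]);print(n,'collar',len(t),(t.min(0)+t.max(0))/2 if len(t) else 0,np.ptp(t,0) if len(t) else 0)
    t=box(c,[x-.02,y-.02,zc-.04],[x+.02,y+.02,zc-.006]);print(n,'shaft',len(t),(t.min(0)+t.max(0))/2 if len(t) else 0,np.ptp(t,0) if len(t) else 0,)
    t=box(c,[x-.02,y-.02,.097],[x+.02,y+.02,.103]);print(n,'hub',len(t),(t.min(0)+t.max(0))/2 if len(t) else 0)
    r=box(c,[x+.05,y-.05,zc+.005],[x+.1,y+.06,zc+.06]);q=box(c,[x-.1,y-.06,zc+.012],[x-.05,y+.04,zc+.06])
    for k in (r,q):
        if len(k): print('  wheel',len(k),(k.min(0)+k.max(0))/2,np.ptp(k,0))
a=cv2.resize(A['color'][80:220,180:330],None,fx=2.66,fy=2.66,interpolation=cv2.INTER_CUBIC);b=cv2.resize(B['color'][130:270,155:305],None,fx=2.66,fy=2.66,interpolation=cv2.INTER_CUBIC)
cv2.imwrite('pics/v6.png',np.hstack([a,b]))
E
```

```text
10.5 [ 0.5425 -0.0675  0.2151] [[-0.9813 -0.1924 -0.0014]
 [-0.1924  0.9813 -0.0016]
 [ 0.0017 -0.0013 -1.    ]] [ 0.2125  0.2822 -2.3397] 0.01532116359140921
collar expected z 0.18096521182598443
A collar 147 [ 0.5449 -0.0643  0.1855] [0.0472 0.038  0.0127]
A shaft 55 [ 0.5503 -0.0674  0.1563] [0.0146 0.0135 0.0281]
A hub 103 [ 0.5423 -0.0694  0.099 ]
  wheel 311 [ 0.6144 -0.0527  0.2128] [0.0243 0.0428 0.0454]
  wheel 58 [ 0.4794 -0.0772  0.2107] [0.0219 0.0202 0.0224]
B collar 177 [ 0.545  -0.0737  0.1856] [0.0439 0.0417 0.0126]
B shaft 77 [ 0.5473 -0.0726  0.1575] [0.0187 0.011  0.0265]
B hub 135 [ 0.5432 -0.0694  0.0992]
  wheel 208 [ 0.6091 -0.0576  0.2141] [0.0335 0.0419 0.0418]
  wheel 90 [ 0.4794 -0.0853  0.2143] [0.023  0.0233 0.0246]
W collar 1766 [ 0.5362 -0.0674  0.1864] [0.0348 0.0451 0.0106]
W shaft 0 0 0
W hub 754 [ 0.5383 -0.0694  0.0994]
  wheel 420 [ 0.6005 -0.0545  0.2048] [0.0169 0.03   0.0231]
  wheel 1654 [ 0.4783 -0.0809  0.2199] [0.0273 0.0272 0.0171]
```

View pics/v6.png

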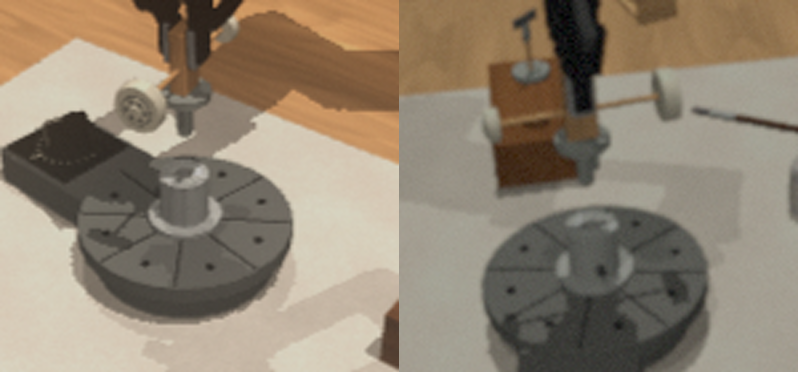

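Spindle held upright over the hub (scene crop: shaft tip at (185,130), hub top (185,175); side crop: shaft (587,170), hub (592,225)). Relative to the hub it needs about +0.9 mm x, -1.7 mm y. I'll go to just above the mouth and check the pose.

>>> jog_arm --pt "-0.0008 -0.0019 0.02 0 0 0 0.005" --pt "-0.0008 -0.0019 0.038 0 0 0 0.005" --pt "-0.0008 -0.0019 0.038 0 0 0 0.005" --pt "-0.0008 -0.0019 0.038 0 0 0 0.005" --pt "-0.0008 -0.0019 0.038 0 0 0 0.005"

```text
time_s: 11.15
eef_pos: [0.5449, -0.0693, 0.1787]
orientation: [0.001, -0.097, 0.995, -0.001]
ft_force: [0.3, -0.2, -0.7]
width: 0.0152
```

```bash
python3 - <<'E'
from h import *
np.set_printoptions(precision=4,suppress=True)
s=readout.get_state();R,p=Rt(s);print(s['time_s'],p,R,s['ft_force'],s['ft_torque'],s['width'])
print('axis',p+R@[.0014,-.0003,0])
E
```

```text
11.15 [ 0.5449 -0.0693  0.1787] [[-0.9811 -0.1935  0.0019]
 [-0.1935  0.9811 -0.0027]
 [-0.0013 -0.003  -1.    ]] [ 0.3276 -0.2246 -0.6996] [0.0515 0.0653 0.0174] 0.015236506038440982
axis [ 0.5436 -0.0698  0.1787]
```

```bash
python3 - <<'E'
from h import *
np.set_printoptions(precision=4,suppress=True)
P=[]
for n in ('side','scene','wrist','side','scene'):
    s=readout.get_state();P.append(s['eef_pos']);R,p=Rt(s);d=snap(n,'t7%d.png'%len(P))
    if n!='wrist':
        c=cloud(d);zc=.1787-.0341
        for nm,lo,hi in (('collar',zc-.001,zc+.009),('hub',.096,.104)):
            t=box(c,[.51,-.11,lo],[.58,-.03,hi]);print(n,nm,len(t),t.min(0),t.max(0),(t.min(0)+t.max(0))/2)
            lat=d['R'][0]  # camera right axis
            L=t@lat;L0=L.min(),L.max();print('   lateral mid along cam-right',np.round(lat,3),(L0[0]+L0[1])/2,L0[1]-L0[0])
print(np.array(P))
E
```

```text
side collar 155 [ 0.5245 -0.0952  0.144 ] [ 0.5689 -0.0541  0.1533] [ 0.5467 -0.0746  0.1486]
   lateral mid along cam-right [ 0.992 -0.124 -0.018] 0.548657239555216 0.04428154147797758
side hub 158 [ 0.5247 -0.0951  0.0962] [ 0.5677 -0.0504  0.1011] [ 0.5462 -0.0727  0.0986]
   lateral mid along cam-right [ 0.992 -0.124 -0.018] 0.5491452832557635 0.043476372403358665
scene collar 130 [ 0.5249 -0.0856  0.1439] [ 0.5703 -0.046   0.1536] [ 0.5476 -0.0658  0.1487]
   lateral mid along cam-right [-0.641  0.768 -0.013] -0.4049673259972686 0.041533018608519046
scene hub 130 [ 0.5224 -0.093   0.096 ] [ 0.5679 -0.0479  0.1037] [ 0.5451 -0.0705  0.0998]
   lateral mid along cam-right [-0.641  0.768 -0.013] -0.4041698302912296 0.04075988050550561
side collar 159 [ 0.5243 -0.0956  0.1438] [ 0.5689 -0.054   0.1534] [ 0.5466 -0.0748  0.1486]
   lateral mid along cam-right [ 0.992 -0.124 -0.018] 0.5486005247440264 0.04429818057364254
side hub 163 [ 0.5245 -0.0951  0.0961] [ 0.5677 -0.0521  0.1013] [ 0.5461 -0.0736  0.0987]
   lateral mid along cam-right [ 0.992 -0.124 -0.018] 0.5487263309488521 0.04437915492479749
scene collar 137 [ 0.524  -0.0847  0.1437] [ 0.5701 -0.0461  0.1535] [ 0.547  -0.0654  0.1486]
   lateral mid along cam-right [-0.641  0.768 -0.013] -0.40501938365740786 0.041693150257155864
scene hub 126 [ 0.5228 -0.0941  0.0961] [ 0.5699 -0.0485  0.1011] [ 0.5464 -0.0713  0.0986]
   lateral mid along cam-right [-0.641  0.768 -0.013] -0.40417457825083924 0.04072514584720127
[[ 0.5449 -0.0693  0.1787]
 [ 0.545  -0.0694  0.1789]
 [ 0.5449 -0.0694  0.1788]
 [ 0.5448 -0.0695  0.1787]
 [ 0.5447 -0.0695  0.1786]]
```

>>> jog_arm --pt "0.0008 0 0.004 0 0 0 0.005" --pt "0.0008 0 0.008 0 0 0 0.005" --pt "0.0008 0 0.012 0 0 0 0.005" --pt "0.0008 0 0.016 0 0 0 0.005" --pt "0.0008 0 0.016 0 0 0 0.005" --grip_force 100

```text
time_s: 11.9
eef_pos: [0.5432, -0.0696, 0.1614]
orientation: [-0.0, -0.097, 0.995, -0.001]
ft_force: [0.1, -0.8, -2.0]
width: 0.0147
```

```bash
python3 - <<'E'
from h import *
np.set_printoptions(precision=4,suppress=True)
s=readout.get_state();R,p=Rt(s);print(s['time_s'],p,R,s['ft_force'],s['ft_torque'],s['width'])
E
```

```text
11.9 [ 0.5432 -0.0696  0.1614] [[-0.9812 -0.1929 -0.0004]
 [-0.1928  0.9812 -0.0022]
 [ 0.0009 -0.0021 -1.    ]] [ 0.0785 -0.8434 -1.9819] [-0.1825  0.0139 -0.1593] 0.014662249108293422
```

>>> jog_arm --pt "0 0 0.003 0 0 0 0.005" --pt "0 0 0.006 0 0 0 0.005" --pt "0 0 0.009 0 0 0 0.005" --pt "0 0 0.012 0 0 0 0.005" --pt "0 0 0.012 0 0 0 0.005"

```text
time_s: 12.4
eef_pos: [0.5428, -0.0695, 0.1489]
orientation: [-0.001, -0.097, 0.995, -0.001]
ft_force: [1.0, -0.3, -2.1]
width: 0.0148
```

```bash
python3 - <<'E'
from h import *
np.set_printoptions(precision=4,suppress=True)
s=readout.get_state();R,p=Rt(s);print(s['time_s'],p,R,s['ft_force'],s['ft_torque'],s['width'])
E
```

```text
12.4 [ 0.5428 -0.0695  0.1489] [[-0.9812 -0.1928 -0.0014]
 [-0.1928  0.9812 -0.002 ]
 [ 0.0018 -0.0017 -1.    ]] [ 0.9531 -0.3164 -2.056 ] [ 0.0508 -0.0301 -0.1417] 0.014774559093814919
```

Key went in without resistance (11 mm past the landing height, force unchanged). Pressing on against the spring.

>>> jog_arm --pt "0 0 0.003 0 0 0 0.005" --pt "0 0 0.006 0 0 0 0.005" --pt "0 0 0.009 0 0 0 0.005" --pt "0 0 0.012 0 0 0 0.005" --pt "0 0 0.014 0 0 0 0.005" --pt "0 0 0.015 0 0 0 0.005" --pt "0 0 0.015 0 0 0 0.005" --pt "0 0 0.015 0 0 0 0.005"

```text
time_s: 13.2
eef_pos: [0.5435, -0.0698, 0.1348]
orientation: [0.0, -0.097, 0.995, -0.001]
ft_force: [-1.0, -0.1, 4.7]
width: 0.0147
```

```bash
python3 - <<'E'
from h import *
np.set_printoptions(precision=4,suppress=True)
s=readout.get_state();R,p=Rt(s);print(s['time_s'],p,R,s['ft_force'],s['ft_torque'],s['width'])
E
```

```text
13.2 [ 0.5435 -0.0698  0.1348] [[-0.9812 -0.1928  0.0005]
 [-0.1928  0.9812 -0.0024]
 [-0.     -0.0025 -1.    ]] [-1.0466 -0.1048  4.733 ] [ 0.1125  0.1103 -0.0979] 0.014653334695393563
```

>>> jog_arm --pt "0 0 0.001 0 0 0 0.005" --pt "0 0 0.002 0 0 0 0.005" --pt "0 0 0.003 0 0 0 0.005" --pt "0 0 0.003 0 0 0 0.005" --pt "0 0 0.003 0 0 0 0.005"

```text
time_s: 13.7
eef_pos: [0.5439, -0.0698, 0.1341]
orientation: [0.001, -0.097, 0.995, -0.001]
ft_force: [-3.4, 1.6, 16.0]
width: 0.0148
```

```bash
python3 - <<'E'
from h import *
np.set_printoptions(precision=4,suppress=True)
for k in range(3):
    s=readout.get_state();R,p=Rt(s);print(s['time_s'],p,s['ft_force'],s['ft_torque'],s['width']);vision.snapshot('wrist')
E
```

```text
13.7 [ 0.5439 -0.0698  0.1341] [-3.3751  1.5861 16.0185] [ 0.2885  0.8795 -0.0176] 0.014762567807802503
13.75 [ 0.5439 -0.0698  0.1341] [-3.1365  0.3218 15.1032] [ 0.2884  0.8575 -0.0231] 0.01511636689874662
13.8 [ 0.5439 -0.0698  0.1341] [-3.1175  0.795  15.0098] [ 0.2853  0.8681 -0.0342] 0.014720368139401967
```

Force jumped and travel stopped at TCP z 0.1341, just the predicted flush height. Check by camera.

```bash
python3 - <<'E'
from h import *
np.set_printoptions(precision=4,suppress=True)
A=snap('scene','s8.png');B=snap('side','d8.png')
for n,d in (('A',A),('B',B)):
    c=cloud(d);t=box(c,[.51,-.11,.09],[.58,-.03,.125]);r=np.hypot(t[:,0]-.545,t[:,1]+.071);q=t[(r>.015)&(r<.026)];print(n,'z hist',np.histogram(q[:,2],bins=np.arange(.09,.126,.003)))
    r=box(c,[.59,-.11,.105],[.65,.0,.17]);l=box(c,[.45,-.14,.11],[.495,-.04,.17])
    for k in (r,l): print('  wheel',(k.min(0)+k.max(0))/2,np.ptp(k,0))
a=cv2.resize(A['color'][80:220,180:330],None,fx=2.66,fy=2.66,interpolation=cv2.INTER_CUBIC);b=cv2.resize(B['color'][170:320,155:305],(399,372),interpolation=cv2.INTER_CUBIC)
cv2.imwrite('pics/v8.png',np.hstack([a,b]))
s=readout.get_state();print(s['time_s'],s['eef_pos'],s['ft_force'])
E
```

```text
A z hist (array([17, 18, 13, 18, 23, 54,  6,  0,  1,  2,  1,  0]), array([0.09 , 0.093, 0.096, 0.099, 0.102, 0.105, 0.108, 0.111, 0.114,
       0.117, 0.12 , 0.123, 0.126]))
  wheel [ 0.6163 -0.055   0.1316] [0.025  0.0424 0.044 ]
  wheel [ 0.4761 -0.0793  0.1303] [0.0124 0.022  0.0256]
B z hist (array([21, 24, 16, 20, 19, 78, 14,  1,  1,  1,  0,  0]), array([0.09 , 0.093, 0.096, 0.099, 0.102, 0.105, 0.108, 0.111, 0.114,
       0.117, 0.12 , 0.123, 0.126]))
  wheel [ 0.6084 -0.0598  0.1331] [0.0357 0.0412 0.0411]
  wheel [ 0.4828 -0.0896  0.1351] [0.024  0.0186 0.0232]
13.95 [ 0.5439 -0.0698  0.1341] [-3.8709  0.2178 15.0769]
```

View pics/v8.png

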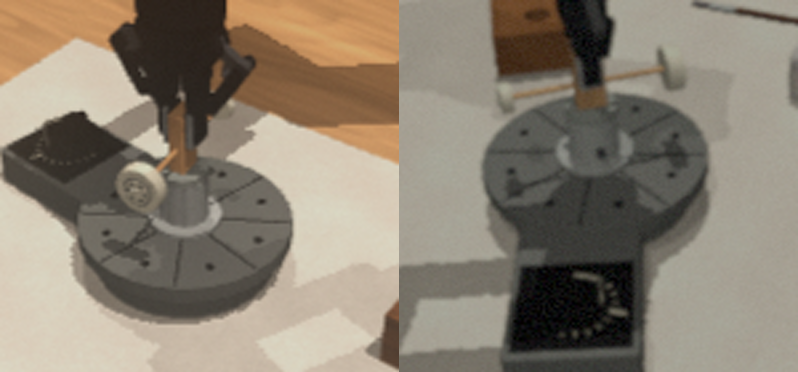

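Collar sits on the hub with no gap (scene crop (186,178), side crop (592,110)), collar-top points at z ≈ 0.107, dial unchanged. One short hold with the push kept, then hand in.

>>> jog_arm --pt "0 0 0.003 0 0 0 0.005" --pt "0 0 0.0035 0 0 0 0.005" --pt "0 0 0.0035 0 0 0 0.005" --pt "0 0 0.0035 0 0 0 0.005" --pt "0 0 0.0035 0 0 0 0.005"

```text
time_s: 14.45
eef_pos: [0.544, -0.0698, 0.134]
orientation: [0.002, -0.097, 0.995, -0.002]
ft_force: [-6.9, 0.7, 24.3]
width: 0.0148
```

```bash
python3 - <<'E'
from h import *
s=readout.get_state();print(s['time_s'],s['eef_pos'],s['ft_force'],s['ft_torque'],s['width'],abs(s['joint_vel']).max())
if 10<s['ft_force'][2]<35 and abs(s['eef_pos'][2]-.1341)<.0012: print(ticket.hand_in())
E
```

```text
14.45 [ 0.54395503 -0.06980581  0.13404595] [-6.89919021  0.69154637 24.31829671] [ 0.42734493  1.49534773 -0.0106357 ] 0.014774116538855762 0.0017289345184211082
the job is handed in; nothing more can be done
None
```

I turned the dial to the long mark, took the spindle with the white wheels out of the stand and pressed it fully home in the hub. I handed the job in at 14.45 s, with the arm still gripping the spindle and holding it down.

- **Dial:** the bar measured -22.4° against -21.5° for the long mark, about 0.016 rad off. I saw no change in the later picture.
- **Key:** the spindle was turned to about 11° to match the keyway. It slid past the key's landing height with no rise in force.
- **Seat and collar:** the tool stopped at z = 0.134 m, just the predicted flush height. Pressing further raised the wrist force from 15 to 24 N with almost no movement. Both cameras show the collar on the hub with no gap.
- **Grip:** the fingers measure 14.8 mm across the 16 mm block, so that reading runs about 1 mm low. The arm was at rest at hand-in.

**Disagreements:** the scene and side cameras placed things about 3 mm further in x than the wrist camera, so I positioned the spindle relative to the hub within each view. At the end a sideways force of about 7 N in x and a moment of 1.5 N m remained on the wrist, because the arm is pressing slightly off-centre. I did not see a measured verdict on tilt or seat travel.

I did not touch the other holder, bottle, jar or brush, and did not measure their positions again at the end.

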